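# Index the turret length stop and set the workpiece against it

## Task

Set the saw jig for its next cut: with a fingertip, flick the edge of the turret's black star-shaped hand wheel round, click by click, until the shortest of its six stop screws points along the fence at the workpiece and the wheel rests in its click. Then push the workpiece, the dark wood block lying on the jig's board, flat against the fence and along it until its end butts against the tip of that screw. Only push: the block is never lifted off the board, and the other things on the bench stay where they are.

Things in the scene. Friction and masses are not known exactly. Their poses are not given: they have to be found in the camera images.
- saw_jig: Cross-cut saw jig, fixed to the bench: plywood board 132 x 455 mm, its top 18 mm above the bench. Origin on the bench top, on the line through the turret's axis along the fence. Its x points away from the robot, y along the fence to the left, z up. In this frame the board spans x -75 to 57 mm, y -250 to 205 mm, and the turret's vertical axis is at x = 0, y = -165 mm.
- fence_face (a point): Middle of the wooden fence's working face, which faces the robot (-x of the jig): in the jig's frame x = 25, y = 65, z = 39 mm. The fence runs along the jig's y from -67 to 198 mm, is 21 mm thick, its top 60 mm above the bench, with a saw kerf at y = -30 mm. With its long side flat on the fence the block's centre is at x = 0.
- butt_point (a point): Fixed point of the jig where the shortest screw's tip stands when it points along the fence: in the jig's frame x = 0, y = -103, z = 43 mm. The block's right-hand end (towards -y) belongs here, its centre then at x = 0, y = -43 mm in the jig's frame.
- turret (a joint): Angle (rad) of the turret and its hand wheel, counter-clockwise from above positive; turns without end, either way. A spring detent pulls it into six clicks, at every multiple of 1.0472; once half-way it tips over to the next by itself. 0 or any multiple of 6.283: the shortest screw points along the fence (+y of the jig). About 5 N sideways on a lobe's end starts it out of a click.
- wheel_top (a point): On the turret's axis, at the top face of the black hand wheel, 90 mm above the bench (a nut stands 10 mm higher). The wheel is a six-lobed star 16 mm thick: core of 29 mm radius, lobes 13 mm wide with round ends reaching 52 mm from the axis. Resting in a click, lobes point along +y and -y of the jig and 30 degrees either side of -x, so that the middle of a gap faces the robot.
- hub (a point): On the turret's axis at the height of the stop screws, 43 mm above the bench, under the wheel. Six radial screws, 9 mm thick, one straight below each lobe, turn with the wheel; their tips stand, counter-clockwise from the shortest, 62, 88, 74, 98, 80 and 94 mm from the axis. The detent's roller and low housing (35 mm above the bench) stand on the jig's -y side of the axis.
- short_tip (a point): Tip of the shortest stop screw: 62 mm from the turret's axis, 43 mm above the bench; turns with the wheel.
- workpiece: Dark wood block 120 x 50 x 50 mm lying loose on the board, top 68 mm above the bench, 0.14 to 0.29 kg. Origin at the centre of its underside, its x along its 120 mm length, z up. At the start it lies a little off the fence, slightly askew, clear of the screws' sweep.
- pencil: Yellow pencil 175 mm long on the bench in front of the jig; leave it. Origin at the middle of its underside, y along it.
- cut_piece: Wood offcut 45 x 90 x 22 mm on the bench behind the fence; leave it. Origin at the centre of its underside.
- mallet: Wooden mallet 264 mm long, 56 mm high, left of the jig; leave it. Origin at the middle of its underside.
- try_square: Try square 115 x 172 mm, 15 mm high, front left; leave it. Origin at the middle of its underside.
- tape_measure: Yellow tape measure 36 x 83 mm, 63 mm high, left of the jig; leave it. Origin at the centre of its underside.
- marking_gauge: Wooden marking gauge 187 mm long, 59 mm high, front right; leave it. Origin at the middle of its underside.
- screwdriver: Screwdriver with yellow handle, 200 mm long, right of the jig; leave it. Origin at the middle of its underside.

How it is judged:
By the outcome, as a careful person would: the job done as asked, in the order asked, and still so for the second after the job is handed in, with the robot touching nothing.
It also fails if it takes over 61 s, if anything falls off the work surface, if the arm or the gripper's body presses on something with over 40 N, if the wrist force passes 120 N, or if a joint passes its speed limit or range.

## Robot

A 7-joint arm with a two-finger parallel gripper is mounted at the origin on a cart in front of the work surface, level with it; the furniture and walls round the work are solid. World frame = base frame: x ahead of the robot, y to its left, z up, the work surface at z = 0. Lengths are in m, angles in rad, forces in N, time in s.
With the tool pointing down it reaches from about 0.4 to 0.85 m from the base axis. Payload 10.4 kg.
Tool frame: the origin (TCP) lies on the centre line of the jaws, within the pads' length; the fingertips stand 11 mm ahead of it and the grasp point (between the pads) lies 8 mm behind it (tip_reach is the distance from the TCP to the fingertips, in m); z points along the fingers, y is the line along which they close (so a half turn about z gives the same grasp; the last joint's range is limited). The gripper opens to 85 mm and grips with 20 to 120 N. Pads are 22 mm wide; open, the fingers measure 114 mm over their backs; the gripper's body (76 mm by 85 mm) begins 54 mm behind the grasp point. The pads swing forward as they close: fully open they stand 13 mm farther back than shut.
Start: joints at [-1.367, 0.332, -0.065, 1.46, 0.022, 1.35, -0.088], TCP at [0.141, 0.609, 0.242] pointing down, gripper open.
Joint ranges: [-2.6, 2.6], [-0.5, 2.12], [-1.47, 1.34], [0.16, 2.42], [-1.27, 4.41], [0.06, 2.06], [-2.6, 2.6]. Speed limits (rad/s): [2.22, 2.22, 2.79, 2.79, 3.14, 3.14, 3.14].

## Interface

Orientations are given as a unit quaternion [x, y, z, w].
In Python, from workcell import get_obs, camera, hand_in, tip_reach gives the robot as it stands. The module is installed in compiled form; this text tells all that it offers.
- The arm moves only by the tool move_arm, never from a script. Its argument "plan" is a list of rows, each an object with "delta_pos": the shift along the tool's x, y, z in m, a list of three; "turn": the turn, a rotation vector about the tool's x, y, z in rad, a list of three; "fingers": the closure, from 0 (fully open) to 1 (shut). A call has 1 to 12 rows; each row is the pose to reach, as a shift and turn from the pose commanded when the call began, along the tool's axes at that moment; what a row does not reach only later rows make up. A row lasts 1/8 s, in which the tool goes at most 62.5 mm and 10.7 degrees, less where a joint would pass 70% of its speed; a pose out of reach is approached as far as the arm can. A call with a gripper value outside its range is refused whole. The fingers move at their own pace and stop on an object; "force" is the grip in N (left out, the last holds). Time passes only in rows, so rows that repeat a pose let the fingers close. It gives the time, the measured TCP pose, the force, the opening and the grip force at its end, in the units of the state.
- get_obs(): the state, without advancing time (a new reading comes with each control period).
- camera(name): name is "side" or "top" or "wrist"; returns a dict with "color" (400x640x3 uint8, red, green, blue), "range_z" (400x640 float32, m along the optical axis (not along the pixel's ray), 0 where there is no reading), "fx", "fy", "cx", "cy" (pixels), "k1" (the pictures are not rectified: a ray, as slopes to the right and down, at radius r is drawn at 1 + k1 r^2 times it, then the intrinsics apply), "R" (3x3) and "t" (3): a world point X has camera coordinates R X + t; the wrist camera has in their place "tool_from_camera" (4x4, takes a point from camera to tool coordinates, whose origin is the TCP and whose axes are the flange's). Camera axes: x right, y down, z forward; pixel columns grow to the right and rows downward; lengths in m; the calibration is good to about 2 mm. A picture is of the moment at which its call begins: read the wrist's pose just before it.
- hand_in(): hands the job in; it is judged then, once.
The state is a dict: "clock": time; "joint_pos": joint angles; "joint_velocities": joint speeds; "tau": joint torques, N m; "position": TCP position; "ee_rot": TCP orientation; "ft_force": force on the tool from outside, world axes, zero at the start; "torque": the same for the moment, N m; "grip_width": opening from 0.0 (shut) to 1.0 (fully open); "grasp_force": force on a finger pad.
Only numpy, scipy, OpenCV 4.12 (cv2) and the standard library are available. Lean on these libraries where they do the work, as an engineer would, in place of code of your own. Each camera call takes 0.05 s, during which the arm holds its last target. There are 200 camera calls.

## Working session

There is one attempt and no reset: what is moved stays moved. The work goes in short steps, Python scripts to look and compute and a tool call to move; the robot and the scene stay as the last step left them, time stands still between calls to the robot, and variables do not carry over. Pictures are saved under pics/ and viewed, at most 10 in all, crops included, and the job is handed in when it is done.

Besides the shell and the picture viewer there is one more tool, called after "Request:" as name(argument=value, ...), one argument or row to a line, values as JSON. move_arm: Moves the arm, as the interface text tells. Its arguments: {"type":"object","properties":{"plan":{"type":"array","items":{"type":"object","properties":{"delta_pos":{"type":"array","items":{"type":"number"}},"turn":{"type":"array","items":{"type":"number"}},"fingers":{"type":"number"}}}},"force":{"type":"number"}},"required":["plan"]}

```bash
mkdir -p pics; cat > h.py <<'E'
import numpy as np, cv2, pickle
from workcell import get_obs, camera, hand_in, tip_reach
from scipy.spatial.transform import Rotation as Ro
def snap(n,f):
    c=camera(n); cv2.imwrite(f'pics/{f}.png',c['color'][:,:,::-1]); pickle.dump(c,open(f'pics/{f}.pkl','wb')); return c
def load(f): return pickle.load(open(f'pics/{f}.pkl','rb'))
def ray(c,u,v):
    K=np.array([[c['fx'],0,c['cx']],[0,c['fy'],c['cy']],[0,0,1.]])
    x,y=(u-c['cx'])/c['fx'],(v-c['cy'])/c['fy']; a,b=x,y
    for _ in range(20):
        s=1+c['k1']*(a*a+b*b); a,b=x/s,y/s
    return np.array([a,b,1.])
def onz(c,u,v,z):
    d=c['R'].T@ray(c,u,v); o=-c['R'].T@c['t']; return o+d*(z-o[2])/d[2]
def proj(c,X):
    p=c['R']@np.array(X)+c['t']; a,b=p[0]/p[2],p[1]/p[2]; s=1+c['k1']*(a*a+b*b)
    return np.array([c['fx']*a*s+c['cx'],c['fy']*b*s+c['cy']])
E
python3 - <<'E'
from h import *
s=get_obs(); print({k:np.round(v,3) for k,v in s.items()}, tip_reach)
for n in('top','side'):
    c=snap(n,n+'0'); print(n,c['fx'],c['cx'],c['cy'],c['k1'],np.round(-c['R'].T@c['t'],3))
E
```

```text
{'clock': np.float64(0.0), 'joint_pos': array([-1.367,  0.333, -0.065,  1.461,  0.022,  1.35 , -0.088]), 'joint_velocities': array([ 0.001, -0.   ,  0.   ,  0.001,  0.001, -0.   ,  0.   ]), 'tau': array([ 1.0000e-03, -6.2543e+01,  5.0000e-02, -3.9161e+01,  1.6000e-02,
        1.0000e-02, -0.0000e+00]), 'position': array([0.14 , 0.609, 0.242]), 'ee_rot': array([ 0.113,  0.994, -0.001, -0.   ]), 'ft_force': array([0.536, 0.419, 0.025]), 'torque': array([-0.044,  0.049,  0.008]), 'grasp_force': np.float64(0.0), 'grip_width': np.float64(1.0)} 0.011
top 478.54042955831545 325.7751773587963 199.01857180024987 -0.13009327430601864 [ 0.147 -0.018  1.453]
side 422.70019627184166 328.0183123593441 203.41281302171694 -0.04123109971845174 [ 0.732 -0.631  1.168]
```

View pics/top0.png

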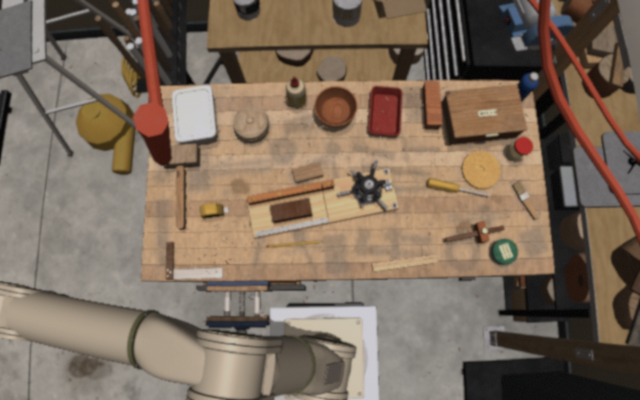

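View pics/side0.png

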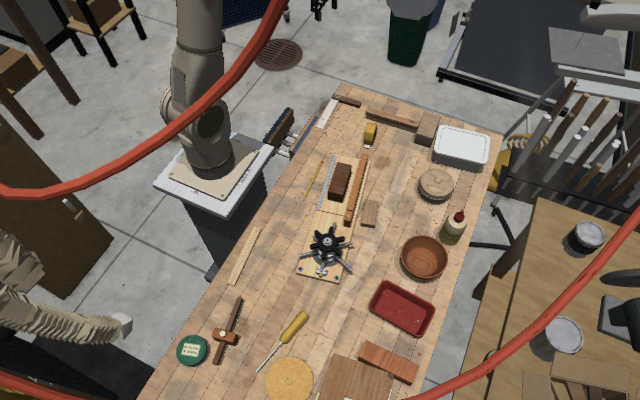

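Both views show the jig: in top the turret is near (370,187), the block near (292,210), the fence from (250,200) to (332,183). I'll enlarge both.

```bash
python3 - <<'E'
from h import *
a=load('top0')['color'][165:245,240:410,::-1]; b=load('side0')['color'][145:285,285:385,::-1]
cv2.imwrite('pics/topc.png',cv2.resize(a,None,fx=4.7,fy=4.7,interpolation=cv2.INTER_CUBIC))
cv2.imwrite('pics/sidec.png',cv2.resize(b,None,fx=4.2,fy=4.2,interpolation=cv2.INTER_CUBIC))
E
```

```text
(no output)
```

View pics/topc.png

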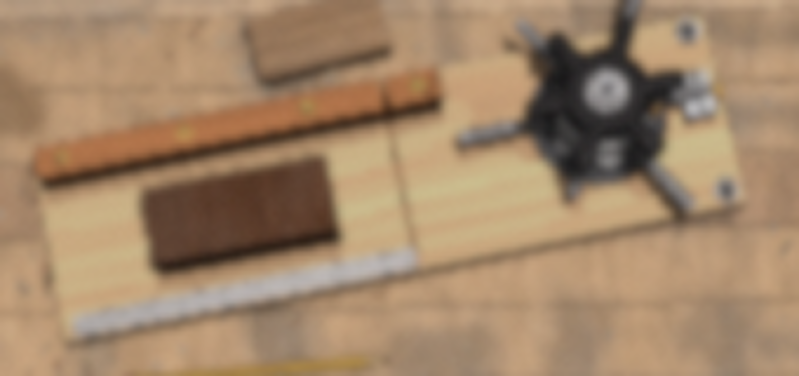

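View pics/sidec.png

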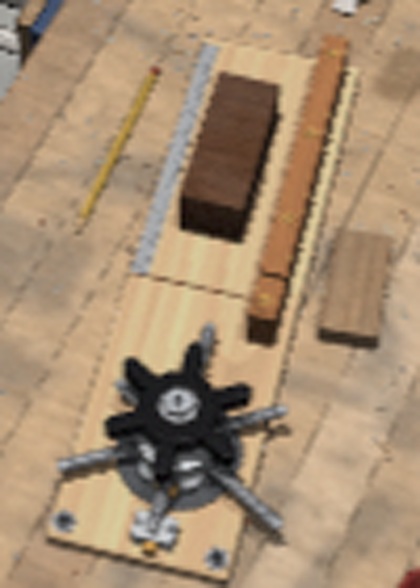

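```bash
cat >> h.py <<'E'
def jw(p,P): # jig (mm) -> world
    c,s=np.cos(p[2]),np.sin(p[2]); x,y,z=np.array(P)/1000.; return np.array([p[0]+c*x-s*y,p[1]+s*x+c*y,z])
E
python3 - <<'E'
from h import *
from scipy.optimize import least_squares
t,s=load('top0'),load('side0')
T=lambda u,v:(240+(u+.5)/4.7-.5,165+(v+.5)/4.7-.5); S=lambda u,v:(285+(u+.5)/4.2-.5,145+(v+.5)/4.2-.5)
D=[(t,T(70,340),(-75,205,18)),(t,T(742,208),(-75,-250,18)),(t,T(700,20),(57,-250,18)),(t,T(607,90),(0,-165,100)),
(s,S(45,537),(-75,-250,18)),(s,S(228,580),(57,-250,18)),(s,S(207,42),(-75,205,18)),(s,S(180,400),(0,-165,100)),(s,S(358,70),(57,205,18))]
f=lambda p:np.concatenate([proj(c,jw(p,P))-m for c,m,P in D])
r=least_squares(f,[.6,0,.1]); print(r.x,np.round(r.fun.reshape(-1,2),1)); np.save('jig.npy',r.x); p=r.x
L=[62,88,74,98,80,94]
# measured block top corners
for c,ps in((t,[T(143,190),T(325,156),T(338,238),T(156,268)]),(s,[S(220,73),S(280,85),S(243,212),S(183,205)])):
    for q in ps:
        w=onz(c,*q,.068); d=w-jw(p,(0,0,68)); cc,ss=np.cos(p[2]),np.sin(p[2]); print('blk jig mm',np.round([1000*(cc*d[0]+ss*d[1]),1000*(cc*d[1]-ss*d[0])],0))
# tip lengths by direction: project endpoints for visible
for n,c,o,k in(('top',t,(240,165),4.7),('side',s,(285,145),4.2)):
    im=cv2.imread(f'pics/{n}c.png')
    for i in range(6):
        a=np.pi/2+i*np.pi/3
        for l in L:
            q=proj(c,jw(p,(l*np.cos(a),-165+l*np.sin(a),43))); q=(q-o+.5)*k-.5
            cv2.circle(im,tuple(int(v) for v in q),3,(0,0,255) if l in(62,74,80) else (0,255,0),-1)
        cv2.putText(im,str(i),tuple(int(v)+6 for v in q),0,.5,(255,0,0),1)
    cv2.imwrite(f'pics/{n}d.png',im[:, 400:] if n=='top' else im[250:])
a=cv2.imread('pics/topd.png');b=cv2.imread('pics/sided.png');H=max(len(a),len(b))
P=lambda m:np.pad(m,((0,H-len(m)),(0,0),(0,0)))
cv2.imwrite('pics/d.png',np.hstack([P(a),P(b)])[:600,:800])
E
```

```text
[0.46925762 0.01979325 0.18454258] [[-0.9  0.4]
 [ 2.2 -0.9]
 [ 1.4 -1.3]
 [ 0.8 -0.4]
 [-0.5 -1. ]
 [-0.  -0.3]
 [-0.3 -2.2]
 [-0.3 -0.5]
 [ 1.1 -1.1]]
blk jig mm [  2. 134.]
blk jig mm [ 1. 17.]
blk jig mm [-53.  20.]
blk jig mm [-49. 135.]
blk jig mm [-45. 131.]
blk jig mm [  3. 131.]
blk jig mm [ 3. 11.]
blk jig mm [-42.   5.]
```

View pics/d.png

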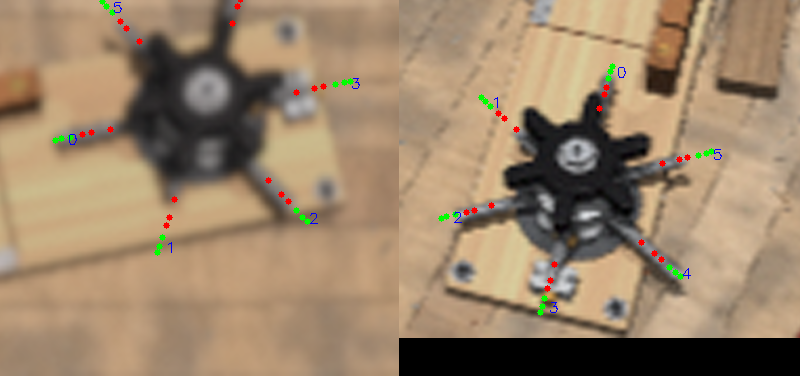

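Screw 1 (150° in the jig, i.e. 60° CCW of +y) ends on the innermost dot in both views, so it is the shortest. The wheel needs one click clockwise. I'll work out the approach to the gap on its left.

```bash
cat >> h.py <<'E'
def plan(*targets, yaw=0):
    """targets: jig mm of the TCP; prints deltas/turn in current tool axes (tool y along jig y)"""
    p=np.load('jig.npy'); s=get_obs(); R0=Ro.from_quat(s['ee_rot']); P0=np.array(s['position'])
    y=np.array([-np.sin(p[2]+yaw),np.cos(p[2]+yaw),0]); z=np.array([0,0,-1.]); x=np.cross(y,z)
    Rt=Ro.from_matrix(np.c_[x,y,z]); print('turn',np.round((R0.inv()*Rt).as_rotvec(),3),'clock',s['clock'])
    for T in targets: print(T,np.round(jw(p,T),3),np.round(R0.inv().apply(jw(p,T)-P0),4))
def where():
    p=np.load('jig.npy'); s=get_obs(); d=np.array(s['position'])-[p[0],p[1],0]
    print('tcp jig mm',np.round(1000*Ro.from_euler('z',-p[2]).apply(d),1),'F jig',np.round(Ro.from_euler('z',-p[2]).apply(s['ft_force']),1),'t',s['clock'],s['grip_width'])
E
python3 - <<'E'
from h import *
plan((-60,250,240),(-60,0,240),(-60,-115,240),(-25,-115,140))
E
```

```text
turn [-0.001 -0.    -0.411] clock 0.1
(-60, 250, 240) [0.364 0.255 0.24 ] [-0.2978 -0.2947  0.002 ]
(-60, 0, 240) [0.41  0.009 0.24 ] [-0.3978 -0.5239  0.0023]
(-60, -115, 240) [ 0.431 -0.104  0.24 ] [-0.4437 -0.6293  0.0024]
(-25, -115, 140) [ 0.466 -0.098  0.14 ] [-0.4758 -0.6152  0.1024]
```

Request:
move_arm(
  plan=[
    {"delta_pos":[-0.04,-0.04,0],"turn":[0,0,-0.1],"fingers":1},
    {"delta_pos":[-0.08,-0.08,0],"turn":[0,0,-0.2],"fingers":1},
    {"delta_pos":[-0.12,-0.12,0],"turn":[0,0,-0.3],"fingers":1},
    {"delta_pos":[-0.17,-0.16,0],"turn":[0,0,-0.41],"fingers":1},
    {"delta_pos":[-0.21,-0.2,0],"turn":[0,0,-0.411],"fingers":1},
    {"delta_pos":[-0.25,-0.245,0],"turn":[0,0,-0.411],"fingers":1},
    {"delta_pos":[-0.298,-0.295,0],"turn":[0,0,-0.411],"fingers":1},
    {"delta_pos":[-0.32,-0.35,0],"turn":[0,0,-0.411],"fingers":1},
    {"delta_pos":[-0.345,-0.405,0],"turn":[0,0,-0.411],"fingers":1},
    {"delta_pos":[-0.37,-0.46,0],"turn":[0,0,-0.411],"fingers":1},
    {"delta_pos":[-0.395,-0.51,0],"turn":[0,0,-0.411],"fingers":1},
    {"delta_pos":[-0.398,-0.524,0],"turn":[0,0,-0.411],"fingers":1},
  ],
)

```text
clock: 1.6
position: [0.4107, 0.0058, 0.2423]
ee_rot: [-0.089, 0.996, 0.0, 0.0]
ft_force: [-0.1, 0.4, -0.2]
grip_width: 0.002
grasp_force: 0.0
```

```bash
python3 - <<'E'
from h import *
where(); s=get_obs(); w=snap('wrist','w0'); print(np.round(w['tool_from_camera'],3), w['fx'],w['k1'])
plan((-60,-115,200),(-25,-115,140),(-25,-115,88))
E
```

```text
tcp jig mm [-60.2  -3.1 242.3] F jig [ 0.   0.4 -0.2] t 1.6 0.0017302319708662854
[[-0.    -0.948 -0.319  0.081]
 [ 1.    -0.    -0.    -0.001]
 [ 0.    -0.319  0.948 -0.132]
 [ 0.     0.     0.     1.   ]] 305.21786094563333 -0.05358627948647093
turn [ 0.    -0.    -0.005] clock 1.65
(-60, -115, 200) [ 0.431 -0.104  0.2  ] [-0.001  -0.1121  0.0422]
(-25, -115, 140) [ 0.466 -0.098  0.14 ] [-0.036  -0.112   0.1022]
(-25, -115, 88) [ 0.466 -0.098  0.088] [-0.036  -0.112   0.1542]
```

View pics/w0.png

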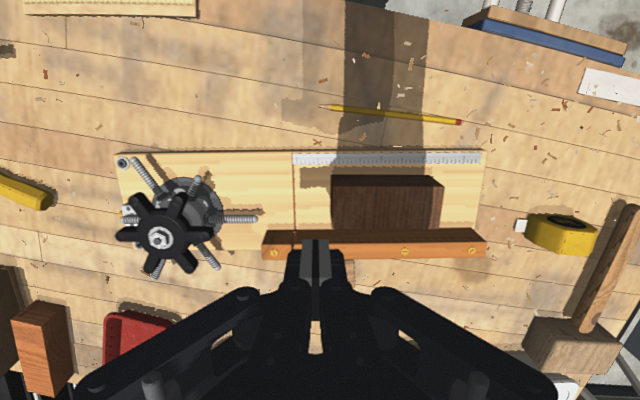

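The wrist view shows the board's near corners (114,154) and (483,152), the nut at (160,238), and the block's near edge (333,176)–(444,178). I'll use these to refine the jig pose.

```bash
cat >> h.py <<'E'
def wfix(c,s):
    M=np.eye(4); M[:3,:3]=Ro.from_quat(s['ee_rot']).as_matrix(); M[:3,3]=s['position']
    I=np.linalg.inv(M@c['tool_from_camera']); c['R'],c['t']=I[:3,:3],I[:3,3]; return c
def tojig(w):
    p=np.load('jig.npy'); return 1000*Ro.from_euler('z',-p[2]).apply(np.array(w)-[p[0],p[1],0])
E
python3 - <<'E'
from h import *
from scipy.optimize import least_squares
c=wfix(load('w0'),get_obs()); pickle.dump(c,open('pics/w0f.pkl','wb')); old=np.load('jig.npy')
D=[((114,154),(-75,-250,18)),((483,152),(-75,205,18)),((160,238),(0,-165,100)),((263,232),(25,-67,60)),((486,238),(25,198,60)),((263,257),(46,-67,60)),((486,255),(46,198,60))]
r=least_squares(lambda p:np.concatenate([proj(c,jw(p,P))-m for m,P in D]),old)
print(old,r.x,np.round(r.fun.reshape(-1,2),1))
np.save('jig.npy',(r.x*2+old)/3)
for q in((333,176),(444,178),(441,186)): print(np.round(tojig(onz(c,*q,.068))))
for q in((333,176),(444,178)): print(np.round(tojig(onz(c,*q,.068))))
where();plan((-60,-115,200),(-25,-115,140),(-25,-115,88))
E
```

```text
[0.46925762 0.01979325 0.18454258] [0.46702638 0.01982989 0.18581631] [[-3.  -3.5]
 [ 7.3 -4.3]
 [-3.3 -0.1]
 [-2.   9.6]
 [ 2.9  1.4]
 [-0.8  0.6]
 [-0.4  0.3]]
[-55.  14.  68.]
[-53. 131.  68.]
[-44. 129.  68.]
[-55.  14.  68.]
[-53. 131.  68.]
tcp jig mm [-59.   -3.1 242.2] F jig [-0.1 -1.6 -0.3] t 1.65 -0.003036859399558623
turn [ 0.    -0.    -0.006] clock 1.65
(-60, -115, 200) [ 0.43  -0.104  0.2  ] [ 0.0004 -0.1119  0.0422]
(-25, -115, 140) [ 0.464 -0.098  0.14 ] [-0.0346 -0.1117  0.1022]
(-25, -115, 88) [ 0.464 -0.098  0.088] [-0.0346 -0.1117  0.1542]
```

Request:
move_arm(
  plan=[
    {"delta_pos":[0,-0.056,0.02],"turn":[0,0,-0.005],"fingers":1},
    {"delta_pos":[-0.01,-0.112,0.04],"turn":[0,0,-0.005],"fingers":1},
    {"delta_pos":[-0.035,-0.112,0.09],"turn":[0,0,-0.005],"fingers":1},
    {"delta_pos":[-0.035,-0.112,0.102],"turn":[0,0,-0.005],"fingers":1},
    {"delta_pos":[-0.035,-0.112,0.102],"turn":[0,0,-0.005],"fingers":1},
  ],
)

```text
clock: 2.28
position: [0.4647, -0.0937, 0.1398]
ee_rot: [-0.095, 0.995, -0.0, -0.001]
ft_force: [0.2, 0.5, 0.8]
grip_width: -0.001
grasp_force: 0.0
```

```bash
python3 - <<'E'
from h import *
where(); s=get_obs(); c=wfix(snap('wrist','w1'),s)
plan((-25,-115,88))
im=cv2.imread('pics/w1.png'); 
p=np.load('jig.npy')
for i in range(6):
    a=np.pi/2+i*np.pi/3; q=proj(c,jw(p,(52*np.cos(a),-165+52*np.sin(a),90))); cv2.circle(im,tuple(int(v) for v in q),2,(0,0,255),-1)
q=proj(c,jw(p,(0,-165,100))); cv2.circle(im,tuple(int(v) for v in q),2,(0,255,0),-1)
cv2.imwrite('pics/w1d.png',im)
E
```

```text
tcp jig mm [ -23.9 -111.   139.8] F jig [0.3 0.5 0.8] t 2.275 -0.0009276607197730935
turn [ 0.    -0.     0.005] clock 2.325
(-25, -115, 88) [ 0.464 -0.098  0.088] [ 0.0016 -0.0037  0.0529]
```

View pics/w1d.png

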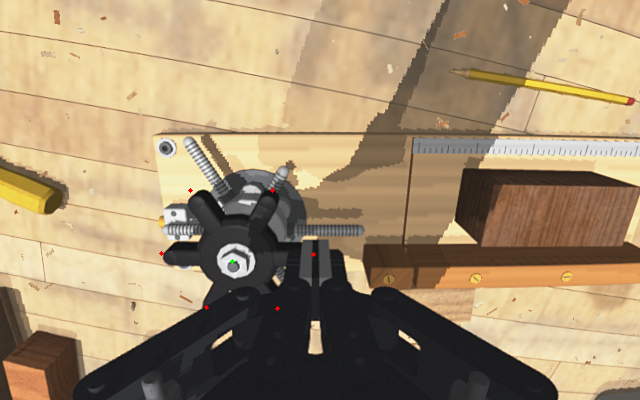

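The wrist view confirms the short screw at (283,175) and the finger standing over the gap on the wheel's left. Down, then sweep.

Request:
move_arm(
  plan=[
    {"delta_pos":[0.002,-0.004,0.025],"turn":[0,0,0.005],"fingers":1},
    {"delta_pos":[0.002,-0.004,0.052],"turn":[0,0,0.005],"fingers":1},
    {"delta_pos":[0.002,-0.004,0.052],"turn":[0,0,0.005],"fingers":1},
  ],
)

```text
clock: 2.7
position: [0.4637, -0.0984, 0.0886]
ee_rot: [-0.092, 0.996, 0.001, -0.0]
ft_force: [-0.4, -0.2, 0.2]
grip_width: -0.003
grasp_force: 0.0
```

```bash
python3 - <<'E'
from h import *
where(); plan((25,-115,88))
E
```

```text
tcp jig mm [ -25.8 -115.4   88.6] F jig [-0.4 -0.2  0.2] t 2.7 -0.0033925441797206268
turn [ 0.001 -0.001 -0.001] clock 2.7
(25, -115, 88) [ 0.514 -0.089  0.088] [-0.0508  0.0005  0.0005]
```

Request:
move_arm(
  plan=[
    {"delta_pos":[-0.006,0,0],"fingers":1},
    {"delta_pos":[-0.012,0,0],"fingers":1},
    {"delta_pos":[-0.018,0,0],"fingers":1},
    {"delta_pos":[-0.024,0,0],"fingers":1},
    {"delta_pos":[-0.03,0,0],"fingers":1},
    {"delta_pos":[-0.036,0,0],"fingers":1},
    {"delta_pos":[-0.042,0,0],"fingers":1},
    {"delta_pos":[-0.047,0,0],"fingers":1},
    {"delta_pos":[-0.05,0,0],"fingers":1},
    {"delta_pos":[-0.05,0,0],"fingers":1},
    {"delta_pos":[-0.05,0,0],"fingers":1},
    {"delta_pos":[-0.05,0,0],"fingers":1},
  ],
)

```text
validation failed for argument at $.pl...
```

```bash
python3 - <<'E'
from h import *
where()
E
```

```text
tcp jig mm [ -25.8 -115.4   88.6] F jig [-0.4 -0.2  0.2] t 2.7 -0.0033925441797206268
```

"turn" is required in every row.

Request:
move_arm(
  plan=[
    {"delta_pos":[-0.006,0,0],"turn":[0,0,0],"fingers":1},
    {"delta_pos":[-0.012,0,0],"turn":[0,0,0],"fingers":1},
    {"delta_pos":[-0.018,0,0],"turn":[0,0,0],"fingers":1},
    {"delta_pos":[-0.024,0,0],"turn":[0,0,0],"fingers":1},
    {"delta_pos":[-0.03,0,0],"turn":[0,0,0],"fingers":1},
    {"delta_pos":[-0.036,0,0],"turn":[0,0,0],"fingers":1},
    {"delta_pos":[-0.042,0,0],"turn":[0,0,0],"fingers":1},
    {"delta_pos":[-0.047,0,0],"turn":[0,0,0],"fingers":1},
    {"delta_pos":[-0.05,0,0],"turn":[0,0,0],"fingers":1},
    {"delta_pos":[-0.05,0,0],"turn":[0,0,0],"fingers":1},
    {"delta_pos":[-0.05,0,0],"turn":[0,0,0],"fingers":1},
    {"delta_pos":[-0.05,0,0],"turn":[0,0,0],"fingers":1},
  ],
)

```text
clock: 4.2
position: [0.5133, -0.0899, 0.0883]
ee_rot: [-0.092, 0.996, 0.0, 0.0]
ft_force: [0.4, -0.3, -0.6]
grip_width: -0.001
grasp_force: 0.0
```

```bash
python3 - <<'E'
from h import *
where()
E
```

```text
tcp jig mm [  24.5 -116.2   88.3] F jig [ 0.3 -0.4 -0.6] t 4.2 -0.0013831577475323052
```

```bash
python3 - <<'E'
from h import *
plan((25,-115,170),(-66,73,170),(-66,73,45))
E
```

```text
turn [ 0.     0.    -0.001] clock 4.2
(25, -115, 170) [ 0.514 -0.089  0.17 ] [-0.0005  0.0012 -0.0817]
(-66, 73, 170) [0.389 0.079 0.17 ] [ 0.0907  0.1891 -0.0817]
(-66, 73, 45) [0.389 0.079 0.045] [0.0908 0.1891 0.0433]
```

Request:
move_arm(
  plan=[
    {"delta_pos":[0,0,-0.045],"turn":[0,0,0],"fingers":1},
    {"delta_pos":[0,0,-0.082],"turn":[0,0,0],"fingers":0.6},
    {"delta_pos":[0.02,0.045,-0.082],"turn":[0,0,0],"fingers":0.15},
    {"delta_pos":[0.045,0.09,-0.082],"turn":[0,0,0],"fingers":0.15},
    {"delta_pos":[0.07,0.14,-0.082],"turn":[0,0,0],"fingers":0.15},
    {"delta_pos":[0.091,0.189,-0.082],"turn":[0,0,0],"fingers":0.15},
    {"delta_pos":[0.091,0.189,-0.082],"turn":[0,0,0],"fingers":0.15},
    {"delta_pos":[0.091,0.189,-0.082],"turn":[0,0,0],"fingers":0.15},
  ],
)

```text
clock: 5.2
position: [0.3896, 0.0789, 0.1705]
ee_rot: [-0.092, 0.996, 0.0, 0.0]
ft_force: [0.5, -1.2, 0.8]
grip_width: 0.847
grasp_force: 0.0
```

```bash
python3 - <<'E'
from h import *
where(); s=get_obs(); c=wfix(snap('wrist','w2'),s); t=snap('side','side2')
plan((-66,73,45))
b=cv2.resize(t['color'][145:285,285:385,::-1],None,fx=3,fy=3,interpolation=cv2.INTER_CUBIC)
a=cv2.imread('pics/w2.png')[:,:460]; H=420
cv2.imwrite('pics/w2d.png',np.hstack([np.pad(a,((0,20),(0,0),(0,0))),b]))
E
```

```text
tcp jig mm [-66.   72.5 170.5] F jig [ 0.3 -1.3  0.8] t 5.2 0.8466166882769954
turn [-0.     0.    -0.003] clock 5.3
(-66, 73, 45) [0.389 0.079 0.045] [0.0002 0.0011 0.1253]
```

View pics/w2d.png

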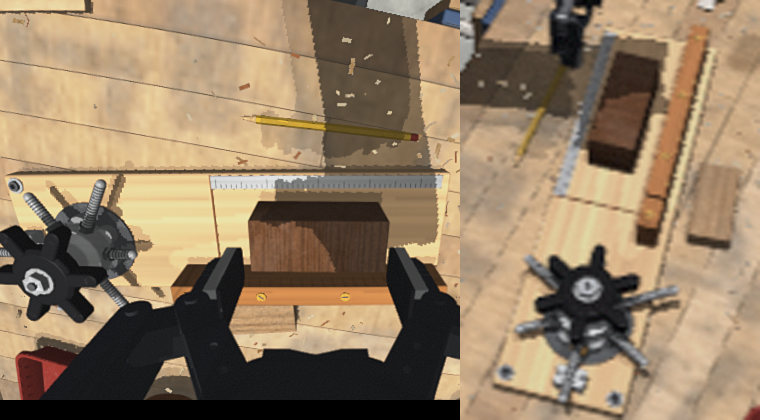

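The short screw now points along the fence, with its tip near (133,255) in the wrist view. The block's near top edge is around row 221. I'll check the clearance before descending.

```bash
python3 - <<'E'
from h import *
c=wfix(load('w2'),get_obs())
for u,v,z in((249,221,.068),(388,221,.068),(258,203,.018),(384,203,.018),(133,255,.043),(7,176,.018),(36,284,.1)): print(z,np.round(tojig(onz(c,u,v,z))))
plan((-70,73,45))
E
```

```text
0.068 [-43.  15.  68.]
0.068 [-43. 132.  68.]
0.018 [-41.  14.  18.]
0.018 [-40. 139.  18.]
0.043 [   4. -109.   43.]
0.018 [ -71. -245.   18.]
0.1 [  -0. -160.  100.]
turn [-0.     0.    -0.003] clock 5.3
(-70, 73, 45) [0.386 0.079 0.045] [0.0042 0.0011 0.1253]
```

Request:
move_arm(
  plan=[
    {"delta_pos":[0.003,0.001,0.05],"turn":[0,0,0],"fingers":0.15},
    {"delta_pos":[0.003,0.001,0.1],"turn":[0,0,0],"fingers":0.15},
    {"delta_pos":[0.003,0.001,0.125],"turn":[0,0,0],"fingers":0.15},
    {"delta_pos":[0.003,0.001,0.125],"turn":[0,0,0],"fingers":0.15},
    {"delta_pos":[-0.005,0.001,0.125],"turn":[0,0,0],"fingers":0.15},
    {"delta_pos":[-0.012,0.001,0.125],"turn":[0,0,0],"fingers":0.15},
    {"delta_pos":[-0.018,0.001,0.125],"turn":[0,0,0],"fingers":0.15},
    {"delta_pos":[-0.022,0.001,0.125],"turn":[0,0,0],"fingers":0.15},
    {"delta_pos":[-0.025,0.001,0.125],"turn":[0,0,0],"fingers":0.15},
    {"delta_pos":[-0.025,0.001,0.125],"turn":[0,0,0],"fingers":0.15},
  ],
)

```text
clock: 6.55
position: [0.414, 0.0848, 0.0453]
ee_rot: [-0.092, 0.996, -0.0, 0.0]
ft_force: [-0.2, -0.3, 0.1]
grip_width: 0.852
grasp_force: 0.0
```

```bash
python3 - <<'E'
from h import *
where()
E
```

```text
tcp jig mm [-40.9  73.8  45.3] F jig [-0.3 -0.2  0.1] t 6.55 0.8515957563866745
```

Request:
move_arm(
  plan=[
    {"delta_pos":[-0.002,0,0],"turn":[0,0,0],"fingers":0.15},
    {"delta_pos":[-0.004,0,0],"turn":[0,0,0],"fingers":0.15},
    {"delta_pos":[-0.006,0,0],"turn":[0,0,0],"fingers":0.15},
  ],
)

```text
clock: 6.92
position: [0.4197, 0.0859, 0.0453]
ee_rot: [-0.092, 0.996, 0.0, -0.0]
ft_force: [-0.5, -0.7, -0.7]
grip_width: 0.85
grasp_force: 0.5
```

```bash
python3 - <<'E'
from h import *
where()
t=snap('top','top3')
cv2.imwrite('pics/t3.png',cv2.resize(t['color'][165:245,240:410,::-1],None,fx=4.7,fy=4.7,interpolation=cv2.INTER_CUBIC))
E
```

```text
tcp jig mm [-35.1  73.9  45.3] F jig [-0.6 -0.6 -0.7] t 6.925 0.850432459394961
```

View pics/t3.png

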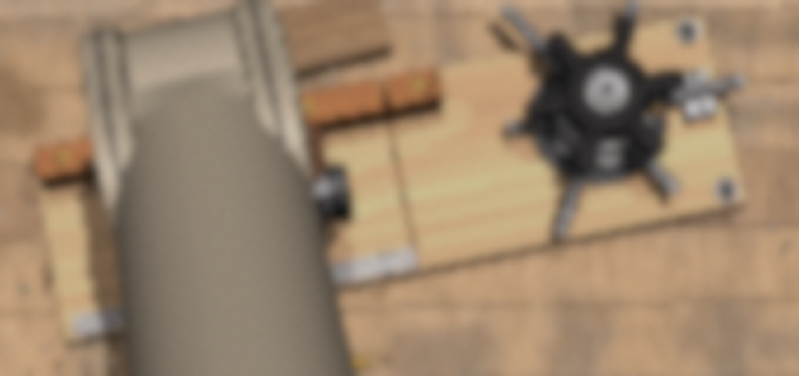

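The arm hides the block here, but the turret's short screw at (513,128) is correct. I'll keep pushing until force shows.

Request:
move_arm(
  plan=[
    {"delta_pos":[-0.002,0,0],"turn":[0,0,0],"fingers":0.15},
    {"delta_pos":[-0.004,0,0],"turn":[0,0,0],"fingers":0.15},
  ],
)

```text
clock: 7.22
position: [0.4203, 0.0862, 0.0444]
ee_rot: [-0.093, 0.996, -0.0, -0.004]
ft_force: [-20.2, -2.6, 10.7]
grip_width: 0.853
grasp_force: 10.2
```

Request:
move_arm(
  plan=[
    {"delta_pos":[-0.002,0,0],"turn":[0,0,0],"fingers":0.15},
    {"delta_pos":[-0.003,0,0],"turn":[0,0,0],"fingers":0.15},
  ],
)

```text
clock: 7.48
position: [0.4202, 0.0863, 0.0436]
ee_rot: [-0.093, 0.996, -0.0, -0.007]
ft_force: [-32.4, -5.2, 24.7]
grip_width: 0.85
grasp_force: 16.3
```

Request:
move_arm(
  plan=[
    {"delta_pos":[0.01,0,0],"turn":[0,0,0],"fingers":0.15},
    {"delta_pos":[0.02,0,0],"turn":[0,0,0],"fingers":0.15},
    {"delta_pos":[0.02,0,-0.055],"turn":[0,0,0],"fingers":0.15},
    {"delta_pos":[0.02,0,-0.08],"turn":[0,0,0],"fingers":0.5},
    {"delta_pos":[0.02,0,-0.08],"turn":[0,0,0],"fingers":1},
  ],
)

```text
clock: 8.1
position: [0.4081, 0.0842, 0.1271]
ee_rot: [-0.092, 0.996, 0.001, 0.002]
ft_force: [-0.7, -0.1, -0.8]
grip_width: 0.431
grasp_force: 0.0
```

```bash
python3 - <<'E'
from h import *
where(); plan((0,168,125),(0,168,45),(0,140,45)); s=get_obs()
c=wfix(snap('wrist','w4'),s); a=cv2.imread('pics/w4.png'); cv2.imwrite('pics/w4c.png',a)
E
```

```text
tcp jig mm [-46.8  74.2 127.1] F jig [-0.7  0.1 -0.8] t 8.1 0.4310562929428457
turn [ 0.002  0.005 -0.001] clock 8.1
(0, 168, 125) [0.437 0.185 0.125] [-0.0467  0.0938  0.0026]
(0, 168, 45) [0.437 0.185 0.045] [-0.0463  0.0936  0.0826]
(0, 140, 45) [0.442 0.157 0.045] [-0.0464  0.0656  0.0825]
```

View pics/w4c.png

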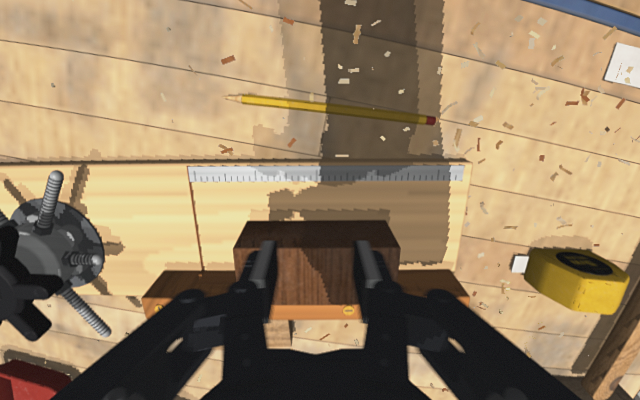

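The block lies square against the fence. Next, around to its left end with shut fingers.

Request:
move_arm(
  plan=[
    {"delta_pos":[-0.015,0.035,0],"turn":[0,0,0],"fingers":1},
    {"delta_pos":[-0.03,0.07,0],"turn":[0,0,0],"fingers":1},
    {"delta_pos":[-0.046,0.094,0],"turn":[0,0,0],"fingers":1},
    {"delta_pos":[-0.046,0.094,0],"turn":[0,0,0],"fingers":1},
    {"delta_pos":[-0.046,0.094,0.04],"turn":[0,0,0],"fingers":1},
    {"delta_pos":[-0.046,0.094,0.082],"turn":[0,0,0],"fingers":1},
    {"delta_pos":[-0.046,0.094,0.082],"turn":[0,0,0],"fingers":1},
    {"delta_pos":[-0.046,0.094,0.082],"turn":[0,0,0],"fingers":1},
  ],
)

```text
clock: 9.15
position: [0.4353, 0.1839, 0.0442]
ee_rot: [-0.092, 0.996, 0.0, 0.0]
ft_force: [0.1, -0.6, 0.4]
grip_width: -0.001
grasp_force: 0.0
```

```bash
python3 - <<'E'
from h import *
where(); plan((0,60,45),(3,34,45))
E
```

```text
tcp jig mm [ -1.7 167.3  44.2] F jig [-0.  -0.6  0.4] t 9.15 -0.0007890872800131807
turn [-0.     0.001 -0.002] clock 9.15
(0, 60, 45) [0.457 0.079 0.045] [-0.0019 -0.1073 -0.0008]
(3, 34, 45) [0.464 0.054 0.045] [-0.005  -0.1333 -0.0008]
```

Request:
move_arm(
  plan=[
    {"delta_pos":[0,-0.01,0],"turn":[0,0,0],"fingers":1},
    {"delta_pos":[0,-0.02,0],"turn":[0,0,0],"fingers":1},
    {"delta_pos":[-0.001,-0.03,0],"turn":[0,0,0],"fingers":1},
    {"delta_pos":[-0.001,-0.04,0],"turn":[0,0,0],"fingers":1},
    {"delta_pos":[-0.002,-0.05,0],"turn":[0,0,0],"fingers":1},
    {"delta_pos":[-0.002,-0.06,0],"turn":[0,0,0],"fingers":1},
    {"delta_pos":[-0.003,-0.07,0],"turn":[0,0,0],"fingers":1},
    {"delta_pos":[-0.003,-0.08,0],"turn":[0,0,0],"fingers":1},
    {"delta_pos":[-0.004,-0.09,0],"turn":[0,0,0],"fingers":1},
    {"delta_pos":[-0.004,-0.1,0],"turn":[0,0,0],"fingers":1},
    {"delta_pos":[-0.005,-0.11,0],"turn":[0,0,0],"fingers":1},
    {"delta_pos":[-0.005,-0.115,0],"turn":[0,0,0],"fingers":1},
  ],
)

```text
clock: 10.65
position: [0.461, 0.0714, 0.0433]
ee_rot: [-0.092, 0.996, -0.0, 0.0]
ft_force: [-0.9, 0.5, -0.1]
grip_width: -0.003
grasp_force: 0.5
```

```bash
python3 - <<'E'
from h import *
where()
E
```

```text
tcp jig mm [ 2.9 52.  43.3] F jig [-0.8  0.6 -0.1] t 10.65 -0.003182993129277015
```

Request:
move_arm(
  plan=[
    {"delta_pos":[0,-0.004,0],"turn":[0,0,0],"fingers":1},
    {"delta_pos":[0,-0.008,0],"turn":[0,0,0],"fingers":1},
    {"delta_pos":[0,-0.011,0],"turn":[0,0,0],"fingers":1},
    {"delta_pos":[0,-0.014,0],"turn":[0,0,0],"fingers":1},
  ],
)

```text
clock: 11.15
position: [0.4634, 0.0584, 0.0433]
ee_rot: [-0.092, 0.996, 0.0, 0.0]
ft_force: [0.2, 0.7, -0.2]
grip_width: -0.003
grasp_force: 0.4
```

```bash
python3 - <<'E'
from h import *
where()
E
```

```text
tcp jig mm [ 2.9 38.7 43.3] F jig [ 0.3  0.6 -0.2] t 11.15 -0.003155486305922966
```

Request:
move_arm(
  plan=[
    {"delta_pos":[0,-0.002,0],"turn":[0,0,0],"fingers":1},
    {"delta_pos":[0,-0.004,0],"turn":[0,0,0],"fingers":1},
  ],
)

```text
clock: 11.4
position: [0.4641, 0.0545, 0.0433]
ee_rot: [-0.092, 0.996, 0.0, 0.0]
ft_force: [-0.7, 0.8, 0.6]
grip_width: 0.001
grasp_force: 0.5
```

Request:
move_arm(
  plan=[
    {"delta_pos":[0,-0.002,0],"turn":[0,0,0],"fingers":1},
    {"delta_pos":[0,-0.003,0],"turn":[0,0,0],"fingers":1},
  ],
)

```text
clock: 11.65
position: [0.4647, 0.0515, 0.0433]
ee_rot: [-0.092, 0.996, 0.0, 0.0]
ft_force: [0.5, 1.3, -0.4]
grip_width: -0.002
grasp_force: 0.5
```

```bash
python3 - <<'E'
from h import *
where()
E
```

```text
tcp jig mm [ 2.8 31.7 43.3] F jig [ 0.8  1.2 -0.4] t 11.65 -0.0016063915033417064
```

Request:
move_arm(
  plan=[
    {"delta_pos":[0,-0.001,0],"turn":[0,0,0],"fingers":1},
    {"delta_pos":[0,-0.003,0],"turn":[0,0,0],"fingers":1},
  ],
)

```text
clock: 11.9
position: [0.465, 0.0505, 0.0434]
ee_rot: [-0.093, 0.996, 0.001, -0.0]
ft_force: [-2.6, 13.7, 1.7]
grip_width: 0.001
grasp_force: 7.1
```

Request:
move_arm(
  plan=[
    {"delta_pos":[0,-0.001,0],"turn":[0,0,0],"fingers":1},
    {"delta_pos":[0,-0.002,0],"turn":[0,0,0],"fingers":1},
  ],
)

```text
clock: 12.15
position: [0.465, 0.0503, 0.0434]
ee_rot: [-0.093, 0.996, 0.002, -0.0]
ft_force: [-4.9, 18.3, 3.9]
grip_width: -0.001
grasp_force: 9.6
```

```bash
python3 - <<'E'
from h import *
where(); c=camera('side'); pickle.dump(c,open('pics/s5.pkl','wb'))
# dark block right end face row profile along the line from block to turret on its top edge height
p=np.load('jig.npy')
for x in(-15,0,15):
  print([int(c['color'][int(round(v)),int(round(u))].sum()) for u,v in (proj(c,jw(p,(x,y,60))) for y in range(-120,-60,4))])
E
```

```text
tcp jig mm [ 2.9 30.5 43.4] F jig [-1.4 18.9  3.9] t 12.15 -0.0006191991148172497
[57, 70, 63, 82, 82, 197, 209, 213, 214, 219, 225, 228, 221, 235, 223]
[92, 93, 91, 86, 103, 206, 252, 250, 226, 233, 246, 239, 232, 226, 239]
[58, 83, 89, 82, 107, 255, 255, 244, 236, 253, 247, 243, 210, 200, 229]
```

The block is butted on the screw: 19 N at exactly the expected position. Next, re-seat it on the fence from the near face.

Request:
move_arm(
  plan=[
    {"delta_pos":[0,0.01,0],"turn":[0,0,0],"fingers":1},
    {"delta_pos":[0,0.015,0],"turn":[0,0,0],"fingers":1},
    {"delta_pos":[0,0.015,-0.055],"turn":[0,0,0],"fingers":1},
    {"delta_pos":[0.01,0.015,-0.09],"turn":[0,0,0],"fingers":0.4},
    {"delta_pos":[0.04,0,-0.09],"turn":[0,0,0],"fingers":0.4},
    {"delta_pos":[0.06,-0.04,-0.09],"turn":[0,0,0],"fingers":0.4},
    {"delta_pos":[0.06,-0.068,-0.09],"turn":[0,0,0],"fingers":0.4},
    {"delta_pos":[0.06,-0.068,-0.09],"turn":[0,0,0],"fingers":0.4},
    {"delta_pos":[0.06,-0.068,-0.09],"turn":[0,0,0],"fingers":0.4},
  ],
)

```text
clock: 13.32
position: [0.419, -0.0308, 0.1332]
ee_rot: [-0.092, 0.996, -0.0, -0.0]
ft_force: [-0.3, 0.4, 0.6]
grip_width: 0.6
grasp_force: 0.0
```

```bash
python3 - <<'E'
from h import *
where(); plan((-56,-40,45),(-36,-40,45))
E
```

```text
tcp jig mm [-57.3 -40.7 133.2] F jig [-0.2  0.4  0.6] t 13.325 0.5995512884768448
turn [-0.    -0.    -0.001] clock 13.325
(-56, -40, 45) [ 0.42  -0.03   0.045] [-0.0013  0.0007  0.0882]
(-36, -40, 45) [ 0.44  -0.026  0.045] [-0.0213  0.0008  0.0882]
```

Request:
move_arm(
  plan=[
    {"delta_pos":[0,0,0.045],"turn":[0,0,0],"fingers":0.4},
    {"delta_pos":[0,0,0.088],"turn":[0,0,0],"fingers":0.4},
    {"delta_pos":[0,0,0.088],"turn":[0,0,0],"fingers":0.4},
    {"delta_pos":[-0.008,0,0.088],"turn":[0,0,0],"fingers":0.4},
    {"delta_pos":[-0.015,0,0.088],"turn":[0,0,0],"fingers":0.4},
    {"delta_pos":[-0.019,0,0.088],"turn":[0,0,0],"fingers":0.4},
    {"delta_pos":[-0.022,0,0.088],"turn":[0,0,0],"fingers":0.4},
    {"delta_pos":[-0.023,0,0.088],"turn":[0,0,0],"fingers":0.4},
  ],
)

```text
clock: 14.32
position: [0.4416, -0.027, 0.0454]
ee_rot: [-0.092, 0.996, 0.0, -0.0]
ft_force: [-1.9, -0.7, 0.9]
grip_width: 0.598
grasp_force: 0.9
```

Request:
move_arm(
  plan=[
    {"delta_pos":[-0.001,0,0],"turn":[0,0,0],"fingers":0.4},
    {"delta_pos":[-0.001,0,0],"turn":[0,0,0],"fingers":0.4},
  ],
)

```text
clock: 14.58
position: [0.4417, -0.027, 0.045]
ee_rot: [-0.092, 0.996, 0.0, -0.001]
ft_force: [-5.0, -0.1, 3.6]
grip_width: 0.598
grasp_force: 2.6
```

Request:
move_arm(
  plan=[
    {"delta_pos":[-0.002,0,0],"turn":[0,0,0],"fingers":0.4},
    {"delta_pos":[-0.002,0,0],"turn":[0,0,0],"fingers":0.4},
  ],
)

```text
clock: 14.82
position: [0.4418, -0.0269, 0.0445]
ee_rot: [-0.092, 0.996, 0.0, -0.003]
ft_force: [-13.0, -2.4, 8.7]
grip_width: 0.601
grasp_force: 6.5
```

```bash
python3 - <<'E'
from h import *
where()
E
```

```text
tcp jig mm [-34.1 -41.1  44.5] F jig [-13.2   0.1   8.7] t 14.825 0.6011766804964536
```

Request:
move_arm(
  plan=[
    {"delta_pos":[0.01,0,0],"turn":[0,0,0],"fingers":0.4},
    {"delta_pos":[0.022,0,0],"turn":[0,0,0],"fingers":0.4},
    {"delta_pos":[0.022,0,-0.05],"turn":[0,0,0],"fingers":0.4},
    {"delta_pos":[0.022,0,-0.09],"turn":[0,0,0],"fingers":1},
    {"delta_pos":[0.015,0.03,-0.09],"turn":[0,0,0],"fingers":1},
    {"delta_pos":[-0.01,0.07,-0.09],"turn":[0,0,0],"fingers":1},
    {"delta_pos":[-0.037,0.084,-0.09],"turn":[0,0,0],"fingers":1},
    {"delta_pos":[-0.037,0.084,-0.09],"turn":[0,0,0],"fingers":1},
    {"delta_pos":[-0.037,0.084,-0.09],"turn":[0,0,0],"fingers":1},
  ],
)

```text
clock: 15.95
position: [0.4649, 0.0621, 0.1351]
ee_rot: [-0.092, 0.996, -0.0, -0.0]
ft_force: [0.1, -0.4, -0.5]
grip_width: 0.001
grasp_force: 0.0
```

```bash
python3 - <<'E'
from h import *
where(); plan((3,44,44),(3,30.5,44))
E
```

```text
tcp jig mm [  5.   42.1 135.1] F jig [ 0.1 -0.5 -0.5] t 15.95 0.000654790829479677
turn [-0.    -0.    -0.002] clock 15.95
(3, 44, 44) [0.463 0.064 0.044] [0.0019 0.002  0.0911]
(3, 30.5, 44) [0.465 0.05  0.044] [ 0.0019 -0.0115  0.0911]
```

Final light touch on the end.

Request:
move_arm(
  plan=[
    {"delta_pos":[0.002,0.004,0.045],"turn":[0,0,0],"fingers":1},
    {"delta_pos":[0.002,0.004,0.091],"turn":[0,0,0],"fingers":1},
    {"delta_pos":[0.002,0.004,0.091],"turn":[0,0,0],"fingers":1},
    {"delta_pos":[0.002,-0.003,0.091],"turn":[0,0,0],"fingers":1},
    {"delta_pos":[0.002,-0.008,0.091],"turn":[0,0,0],"fingers":1},
    {"delta_pos":[0.002,-0.011,0.091],"turn":[0,0,0],"fingers":1},
    {"delta_pos":[0.002,-0.013,0.091],"turn":[0,0,0],"fingers":1},
  ],
)

```text
clock: 16.82
position: [0.4665, 0.0512, 0.0453]
ee_rot: [-0.092, 0.996, 0.001, 0.001]
ft_force: [-3.0, 10.4, 9.0]
grip_width: -0.002
grasp_force: 5.4
```

Request:
move_arm(
  plan=[
    {"delta_pos":[0,-0.001,0],"turn":[0,0,0],"fingers":1},
    {"delta_pos":[0,-0.001,0],"turn":[0,0,0],"fingers":1},
  ],
)

```text
clock: 17.08
position: [0.4665, 0.0512, 0.0452]
ee_rot: [-0.093, 0.996, 0.002, 0.0]
ft_force: [-2.9, 9.0, 8.4]
grip_width: 0.002
grasp_force: 4.8
```

```bash
python3 - <<'E'
from h import *
where()
E
```

```text
tcp jig mm [ 4.6 31.  45.2] F jig [-1.2  9.4  8.4] t 17.075 0.0017223251924615315
```

Request:
move_arm(
  plan=[
    {"delta_pos":[0,-0.001,-0.001],"turn":[0,0,0],"fingers":1},
    {"delta_pos":[0,-0.002,-0.001],"turn":[0,0,0],"fingers":1},
  ],
)

```text
clock: 17.32
position: [0.4666, 0.0505, 0.046]
ee_rot: [-0.093, 0.996, 0.002, 0.0]
ft_force: [-3.3, 16.8, 2.9]
grip_width: 0.007
grasp_force: 8.7
```

```bash
python3 - <<'E'
from h import *
where()
E
```

```text
tcp jig mm [ 4.5 30.4 46. ] F jig [-0.2 17.1  2.9] t 17.325 0.0065198436846661085
```

Request:
move_arm(
  plan=[
    {"delta_pos":[0,0.008,0],"turn":[0,0,0],"fingers":1},
    {"delta_pos":[0,0.025,0],"turn":[0,0,0],"fingers":1},
    {"delta_pos":[0,0.03,-0.05],"turn":[0,0,0],"fingers":1},
    {"delta_pos":[0,0.06,-0.11],"turn":[0,0,0],"fingers":1},
    {"delta_pos":[0.04,0.11,-0.15],"turn":[0,0,0],"fingers":1},
    {"delta_pos":[0.05,0.16,-0.17],"turn":[0,0,0],"fingers":1},
    {"delta_pos":[0.05,0.21,-0.17],"turn":[0,0,0],"fingers":1},
    {"delta_pos":[0.05,0.26,-0.17],"turn":[0,0,0],"fingers":1},
    {"delta_pos":[0.05,0.26,-0.17],"turn":[0,0,0],"fingers":1},
    {"delta_pos":[0.05,0.26,-0.17],"turn":[0,0,0],"fingers":1},
  ],
)

```text
clock: 18.58
position: [0.3701, 0.2925, 0.2152]
ee_rot: [-0.092, 0.996, -0.0, 0.0]
ft_force: [0.7, -0.4, -0.4]
grip_width: -0.004
grasp_force: 0.0
```

```bash
python3 - <<'E'
from h import *
s=get_obs(); print(s['clock'],s['ft_force'])
p=np.load('jig.npy')
# dark-brown block footprint from side + top depth: points at z 0.055..0.075 near the block
for n in('side','top'):
    c=snap(n,n+'9'); z=c['range_z']; P=[]
    u0,v0=proj(c,jw(p,(0,-43,68))); 
    for v in range(int(v0)-40,int(v0)+40):
        for u in range(int(u0)-40,int(u0)+40):
            if z[v,u]>0:
                q=tojig(c['R'].T@(ray(c,u,v)*z[v,u]-c['t'])); 
                if 64<q[2]<72 and abs(q[0])<45 and -125<q[1]<60 and c['color'][v,u].sum()<300: P.append(q)
    P=np.array(P); print(n,len(P),cv2.minAreaRect(P[:,:2].astype(np.float32)),np.median(P[:,2]))
# wheel clicked: compare dark mask before (top0) and now
a,b=load('top0')['color'].astype(int),load('top9')['color'].astype(int)
u,v=proj(load('top0'),jw(p,(0,-165,90))).astype(int)
A=a[v-14:v+14,u-14:u+14].sum(2)<180;B=b[v-14:v+14,u-14:u+14].sum(2)<180;print('wheel IoU',(A&B).sum()/(A|B).sum())
E
```

```text
18.575 [ 0.65722216 -0.44965862 -0.4396393 ]
side 493 ((2.083667755126953, -46.42916488647461), (50.04779052734375, 121.28816223144531), 0.6828619837760925) 67.02857352683642
top 552 ((2.0140762329101562, -21.163772583007812), (54.92336654663086, 156.41017150878906), 1.0184450149536133) 68.1557535984141
wheel IoU 0.9678217821782178
```

```bash
python3 -c "from workcell import hand_in; print(hand_in())"
```

```text
the job is handed in; nothing more can be done
None
```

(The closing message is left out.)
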